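Prove the stop of a bench vacuum pump, then hold the bearing probe on its measuring stud

ROBOT

A 6-joint arm with a two-finger parallel gripper is mounted at the origin on a cart in front of the work surface, level with it; the furniture and walls round the work are solid. World frame = base frame: x ahead of the robot, y to its left, z up, the work surface at z = 0. Lengths are in m, angles in rad, forces in N, time in s.
With the tool pointing down it reaches from about 0.15 to 0.775 m from the base axis. Payload 6.1 kg.
Tool frame: the origin (TCP) lies between the finger pads; the fingertips stand 14 mm ahead of it and the grasp point (between the pads) lies 5 mm behind it; z points along the fingers, y is the direction in which the jaws open and shut (so a half turn about z gives the same grasp; the last joint's range is limited). The gripper opens to 85 mm and grips with 20 to 120 N. Pads are 22 mm wide; open, the fingers measure 114 mm over their backs; the gripper's body (76 mm by 85 mm) begins 54 mm behind the grasp point. The pads swing forward as they close: fully open they stand 13 mm farther back than shut.
Start: joints at [-1.215, 0.126, -0.04, 1.405, 0, 1.571], TCP at [0.183, -0.492, 0.245] pointing down, gripper open.
Joint ranges: [-2.72, 2.72], [-0.95, 1.95], [-1.27, 1.35], [-1.78, 2.02], [-1.46, 1.47], [-3.14, 3.14]. Speed limits (rad/s): [2.39, 2.39, 3.01, 3.14, 3.14, 3.14].

INTERFACE

Orientations are given as a rotation vector (axis times angle).
In Python, from bench import r gives the robot as it stands.
- The arm moves only by the tool arm_command, never from a script. Its argument "commands" is one flat list of numbers, 7 for each row, row after row: the turn, a rotation vector about the tool's x, y, z in degrees, then the shift along the tool's x, y, z in mm, then the closure, from 0 (fully open) to 1 (shut). In form: [ax, ay, az, dx, dy, dz, fingers, ax, ay, az, dx, dy, dz, fingers, ...]. A call has 1 to 12 rows; each row shifts and turns the pose as measured when the row begins, along the tool's axes as they then stand; what a row does not reach is not made up. A row lasts 1/12 s, in which the tool goes at most 41.7 mm and 7.16 degrees, less where a joint would pass 70% of its speed; a pose out of reach is approached as far as the arm can. A call is refused whole if a number of a shift passes 41.7 or a number of a turn 7.16, either way. A call with a gripper value outside its range is refused whole. The fingers move at their own pace and stop on an object; "squeeze" is the grip in N (left out, the last holds). Time passes only in rows, so rows that do not move let the fingers close. It gives the time, the measured TCP pose, the force and the opening at its end, in the units of the state.
- r.read_state(): the state, without advancing time (a new reading comes with each control period).
- r.read_camera(name): name is "side" or "top"; returns the picture (420x560x3 uint8, red, green, blue); there is no depth.
- r.calibration(name): a dict with "mtx" (3x3 intrinsics, pixels), "k1" (the pictures are not rectified: a ray, as slopes to the right and down, at radius r is drawn at 1 + k1 r^2 times it, then the intrinsics apply), "T" (4x4, takes a point from camera to world coordinates). Camera axes: x right, y down, z forward; pixel columns grow to the right and rows downward; lengths in m; the calibration is good to about 2 mm. A picture is of the moment at which its call begins. calibration takes no time and is no camera call.
- r.job_done(): hands the job in, once; it reports no verdict.
The state is a dict: "t": time; "joint_pos": joint angles; "joint_velocities": joint speeds; "joint_efforts": joint torques, N m; "position": TCP position; "orientation": TCP orientation; "ft_force": force on the tool from outside, world axes, zero at the start; "torque": the same for the moment, N m; "gripper_width": finger opening in m.
Only numpy, scipy, OpenCV 4.12 (cv2) and the standard library are available. Lean on these libraries where they do the work, as an engineer would, in place of code of your own. Each camera call takes 0.05 s, during which the arm holds its last target. There are 200 camera calls.

TASK

Before the bearing check, prove the vacuum pump's stop: push its mushroom head straight in until it latches and take the hand away, then twist the head clockwise until it springs back up, and let go of it. Then take the bearing probe out of its stand and hold it on the measuring stud next to the pump block (the end with the inlet neck, not the fan end): tip in the stud's cup, probe in line with the leaning stud, pressed gently so that the sprung tip is about half in and never rammed. Finish while still holding the probe there, and leave the other things on the bench alone.

Things in the scene. Friction and masses are not known exactly. Their poses are not given: they have to be found in the camera images.
- pump: Grey bench vacuum pump, fixed; base plate 200 x 280 mm (x, y). Origin: centre of the plate, at the bench top; x to its back, y along the shaft to the fan end (black cowl), z up. Square pump block with inlet neck (162 mm high) at the -y end; finned motor in the middle, 140 mm high, axis at x +40; white control box in front at x -63, y +45, 70 x 96 mm, 73 mm high, mushroom stop on top.
- stop_top (a point): Centre of the top of the stop's black mushroom head: 41 mm across, axis vertical; its straight rim lies 6 to 15 mm below this point, the underside 18 mm. Head out: this point is 107 mm above the bench and 30 mm above the bezel round the stem (23 mm when latched). The frame turns with the head.
- stop_push (a joint): How far the head is pushed in, in m: 0 out, stop at 0.0085. A spring returns it (2 to 4 N, about 5 N at most while the catch gives way) unless it is pushed past 0.0072, where a catch holds it at about 0.007.
- stop_twist (a joint): Twist of the head, in rad: 0 at rest, grows clockwise seen from above, to a stop at 1.05. It turns easily (under 0.05 N m); a weak spring turns it back slowly when let go. When latched, a twist of 0.7 or more frees the catch, and the head springs out as soon as nothing grips it.
- stud_pump: The measuring stud to be used: round steel boss 25 mm across on the bearing housing between motor and pump block (pump end). Its z axis is the stud's axis, pointing out of it: it leans 25 degrees from vertical towards the pump's front (-x of the pump).
- stud_pump_cup (a point): Centre of the flat floor of that stud's cup: cup 19 mm across inside, rim 4 mm above the floor. Same axes as the stud. About 138 mm above the bench.
- stud_fan: The same kind of stud on the bearing housing at the fan end, 118 mm farther along the shaft: not to be touched.
- probe_mid (a point): Centre of the handle of the bearing probe, upright in its stand, tip down: square grey handle 26 x 26 mm, 80 mm long (40 mm above and below this point; the lowest 6 mm a collar 31 mm across that rests on the stand), then a steel nose 18 mm across, 40 mm long, then the thin sprung tip. z runs along the probe away from the tip; x, y are square to the handle's faces. 0.11 to 0.18 kg.
- probe_point (a point): The very end of the probe's sprung tip, a steel ball 7 mm across: 96.5 mm below the handle's centre while the tip is out.
- probe_tip (a joint): How far the tip is pushed into the probe, in m: 0 out, 0.008 fully in (then rigid). Spring: 1 N to start, plus 0.5 N per mm (3 N half in).
- stand: Stand of the probe, fixed to the bench: dark round foot 84 mm across and an aluminium tube 42 mm across, 75 mm high, whose bore (21 mm) takes the probe's nose. Origin: centre of the foot, at the bench top.
- tube_rack: Bystander: empty tube rack, 56 x 134 mm, 62 mm high.
- note_pad: Bystander: note pad, 51 x 51 x 13 mm.
- pen_blue: Bystander: ball pen, 142 mm long, lying flat.
Things that resemble listed ones, but are neither listed nor needed, are in the scene too. Of the things shaped like the stand, the aluminium one is meant. Leave any pink look-alike of the part that bears probe_mid alone.

How it is judged:
By the outcome, as a careful person would: the job done as asked, in the order asked, and still so for the second after the job is handed in, while the arm keeps its last pose, push and grip.
It also fails if it takes over 53 s, if anything falls off the work surface, if the arm or the gripper's body presses on something with over 40 N, if the wrist force passes 120 N, or if a joint passes its speed limit or range.

## Working session

There is one attempt and no reset: what is moved stays moved. The work goes in short steps, Python scripts to look and compute and a tool call to move; the robot and the scene stay as the last step left them, time stands still between calls to the robot, and variables do not carry over. Pictures are saved under pics/ and viewed, about 8 in all and at most 12, crops included, and the job is handed in when it is done.

Besides the shell and the picture viewer there is one more tool, called after "Request:" in YAML: its name, and indented under it one key for each argument. arm_command: Moves the arm, as the interface text tells. Its arguments: {"type":"object","properties":{"commands":{"type":"array","items":{"type":"number"}},"squeeze":{"type":"number"}},"required":["commands"]}

```bash
ls; mkdir -p pics; cat > h.py <<'E'
import numpy as np, cv2
from scipy.spatial.transform import Rotation as R
from bench import r
def cap(n,f):
    im=r.read_camera(n); cv2.imwrite('pics/'+f,cv2.cvtColor(im,cv2.COLOR_RGB2BGR)); return im
def ray(n,u,v):
    c=r.calibration(n); K=np.array(c['mtx']);T=np.array(c['T'])
    d=np.array([(u-K[0,2])/K[0,0],(v-K[1,2])/K[1,1]]); s=d.copy()
    for _ in range(30): s=d/(1+c['k1']*(s@s))
    return T[:3,3],T[:3,:3]@np.array([s[0],s[1],1.])
def onz(n,u,v,z):
    o,d=ray(n,u,v); return o+d*(z-o[2])/d[2]
def tri(a,b):
    o1,d1=ray('top',*a);o2,d2=ray('side',*b)
    A=np.stack([d1,-d2],1);t=np.linalg.lstsq(A,o2-o1,rcond=None)[0]
    p,q=o1+t[0]*d1,o2+t[1]*d2
    return (p+q)/2,np.linalg.norm(p-q)
def proj(n,p):
    c=r.calibration(n);K=np.array(c['mtx']);T=np.linalg.inv(np.array(c['T']))
    q=T[:3,:3]@np.asarray(p)+T[:3,3]; s=q[:2]/q[2]; s=s*(1+c['k1']*(s@s))
    return np.round([K[0,0]*s[0]+K[0,2],K[1,1]*s[1]+K[1,2]],1)
def tool():
    s=r.read_state(); return np.array(s['position']),R.from_rotvec(s['orientation']),s
E
python3 - <<'E'
from h import *
for n in('top','side'):
    cap(n,n+'0.png');c=r.calibration(n);print(n,np.round(c['mtx'],1).tolist(),c['k1'],np.round(c['T'],3).tolist())
p,o,s=tool();print(p,np.round(o.as_matrix(),3),s)
E
```

```text
pics
top [[405.4, 0.0, 275.9], [0.0, 405.4, 209.0], [0.0, 0.0, 1.0]] -0.11391286237968462 [[-0.004, -0.999, 0.042, 0.43], [-1.0, 0.005, 0.021, 0.017], [-0.021, -0.042, -0.999, 1.26], [0.0, 0.0, 0.0, 1.0]]
side [[422.6, 0.0, 275.5], [0.0, 422.6, 203.7], [0.0, 0.0, 1.0]] -0.1057009114333943 [[0.857, 0.449, -0.253, 0.763], [0.515, -0.757, 0.402, -0.414], [-0.011, -0.475, -0.88, 1.071], [0.0, 0.0, 0.0, 1.0]]
[ 0.18275163 -0.49181659  0.24461287] [[ 0.937  0.348 -0.001]
 [ 0.348 -0.937  0.001]
 [-0.    -0.001 -1.   ]] {'t': 0.1, 'joint_pos': array([-1.21501088e+00,  1.26334280e-01, -4.04759597e-02,  1.40538312e+00,
       -2.26827587e-05,  1.57082377e+00]), 'joint_velocities': array([ 0.00148484, -0.00117379,  0.00120252, -0.00019725, -0.00116205,
        0.00192306]), 'joint_efforts': array([ 1.34452635e-03, -4.36903703e+01,  3.53604054e+01,  1.36186343e-02,
        4.98489374e-05,  8.03231785e-06]), 'position': array([ 0.18275163, -0.49181659,  0.24461287]), 'orientation': array([-3.09067273e+00, -5.55638505e-01,  4.23234184e-04]), 'ft_force': array([ 0.45850909,  0.17089578, -0.4154621 ]), 'torque': array([-0.00158449, -0.00933411,  0.03477175]), 'gripper_width': 0.08534282556051101}
```

View pics/top0.png

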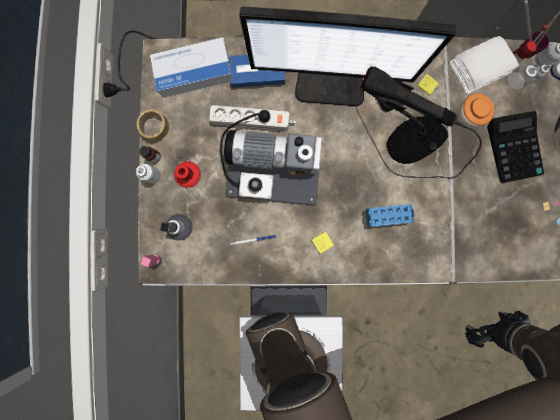

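View pics/side0.png

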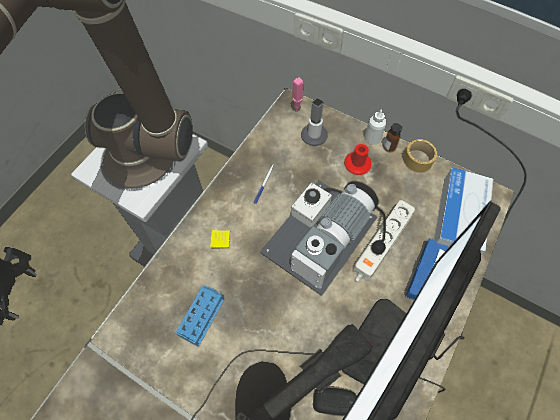

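Top view: the grey probe in its aluminium stand is at (177,227), the pink look-alike at (150,261) and a red stand look-alike at (187,174). The stop is at (256,185). In the side view these are at (315,120), (297,95), (358,160) and (313,195). I choose the grey handle in the aluminium tube and check it, with the studs, in one close crop.

```bash
python3 - <<'E'
from h import *
a=cv2.imread('pics/side0.png');b=cv2.imread('pics/top0.png')
A=cv2.resize(a[165:300,255:385],(520,540),interpolation=cv2.INTER_CUBIC)
B=cv2.resize(b[120:210,215:325],None,fx=2.5,fy=2.5,interpolation=cv2.INTER_CUBIC)
C=cv2.resize(a[85:150,285:345],None,fx=4.5,fy=4.5,interpolation=cv2.INTER_CUBIC)
print(A.shape,B.shape,C.shape)
o=np.zeros((540,797,3),np.uint8);o[:,:520]=A;o[:225,522:797]=B;o[228:520,522:792]=C[:292]
cv2.imwrite('pics/c1.png',o)
E
```

```text
(540, 520, 3) (225, 275, 3) (292, 270, 3)
```

View pics/c1.png

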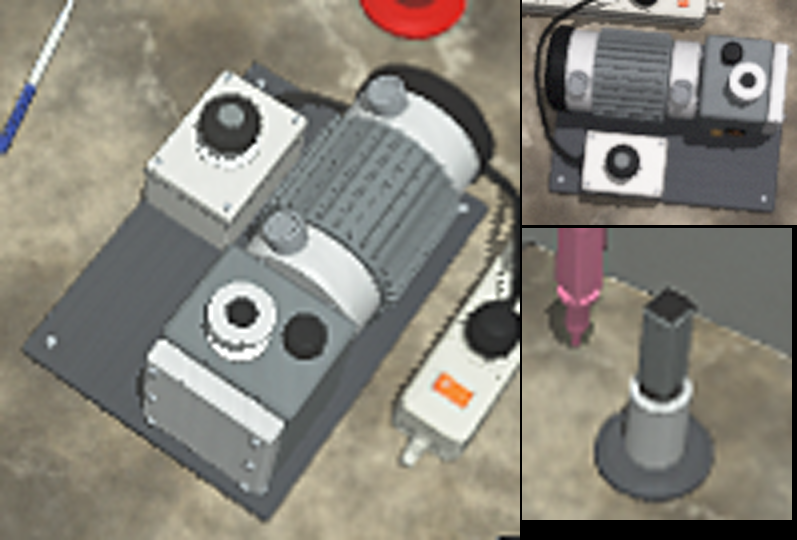

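Crop: the stop head is at side (312.5,194) / top (255,184.5). The pump-end stud, next to the block with the white-ringed inlet neck, is at side (326,223) / top (278,157). The fan-end stud is at side (351,189) / top (237,153). The probe stands in the aluminium tube, and the pink one is separate.

```bash
python3 - <<'E'
from h import *
f=lambda n,a,b:print(n,np.round(a,4),b)
f('stop',*tri((255,184.4),(312.5,193.8)))
print('stop@.107',onz('top',255,184.4,.107),onz('side',312.5,193.8,.107))
f('studp',*tri((278.5,157.2),(326,222.7)));print(onz('top',278.5,157.2,.141),onz('side',326,222.7,.141))
f('studf',*tri((237,153.2),(351,188.8)));print(onz('top',237,153.2,.141),onz('side',351,188.8,.141))
# probe: top face of handle side crop (671,303)
u=285+(671-522)/4.5;v=85+(303-228)/4.5
print('handle top side px',u,v)
# stand foot contours in both views; 
u2=285+(655-522)/4.5;v2=85+(452-228)/4.5
print('stand foot side',onz('side',u2,v2,.006))
print('handletop z~.155',onz('side',u,v,.155))
b=cv2.imread('pics/top0.png');a=cv2.imread('pics/side0.png')
A=cv2.resize(b[205:250,150:205],None,fx=7,fy=7,interpolation=cv2.INTER_CUBIC)
B=cv2.resize(b[165:205,235:280],None,fx=7,fy=7,interpolation=cv2.INTER_CUBIC)
C=cv2.resize(b[140:175,220:290],None,fx=7,fy=7,interpolation=cv2.INTER_CUBIC)
D=cv2.resize(a[90:150,295:335],None,fx=4,fy=4,interpolation=cv2.INTER_CUBIC)
o=np.zeros((565,720,3),np.uint8);o[:315,:385]=A;o[:280,390:705]=B;o[318:563,:490]=C;o[318:558,495:655]=D
cv2.imwrite('pics/c2.png',o)
E
```

```text
stop [0.5518 0.1023 0.1014] 0.005009445741762692
stop@.107 [0.54912355 0.10048031 0.107     ] [0.55494992 0.10093639 0.107     ]
studp [0.6257 0.0339 0.1263] 0.004561018483666127
[0.62123501 0.03240739 0.141     ] [0.62959552 0.02833489 0.141     ]
studf [0.637  0.1506 0.1312] 0.0038207622732290185
[0.63361034 0.14832899 0.141     ] [0.63986123 0.14588572 0.141     ]
handle top side px 318.1111111111111 101.66666666666667
stand foot side [0.43641507 0.34615189 0.006     ]
handletop z~.155 [0.43470029 0.34934021 0.155     ]
```

View pics/c2.png

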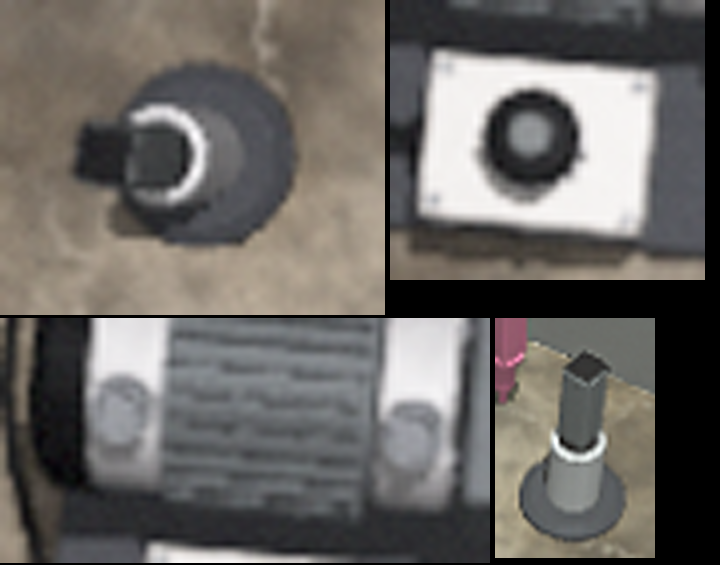

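Request:
arm_command:
  commands: [0,0,0,32.4,-25.2,0,1,0,0,0,32.4,-25.2,0,1,0,0,0,32.4,-25.2,0,1,0,0,0,32.4,-25.2,0,1,0,0,0,32.4,-25.2,0,1,0,0,0,32.4,-25.2,0,1,0,0,0,32.4,-25.2,0,1,0,0,0,32.4,-25.2,0,1,0,0,0,32.4,-25.2,0,1,0,0,0,32.4,-25.2,0,1,0,0,0,32.4,-25.2,0,1,0,0,0,32.4,-25.2,0,1]

```text
t: 1.1
position: [0.4432, -0.0691, 0.2398]
orientation: [-3.091, -0.529, 0.006]
ft_force: [0.8, -1.0, 0.6]
gripper_width: 0.0001
```

```bash
cat > go.py <<'E'
from h import *
import sys
t=np.array([float(x) for x in sys.argv[1:4]]);p,o,s=tool()
print('t',round(s['t'],2),'pos',np.round(p,4),'F',np.round(s['ft_force'],1),'w',round(s['gripper_width'],4),'q',np.round(s['joint_pos'],2))
print('M',np.round(o.as_matrix(),3).tolist())
print('shift tool mm',np.round(o.inv().apply(t-p)*1000,1))
E
python3 go.py .551 .101 .18
```

```text
t 1.1 pos [ 0.4432 -0.0691  0.2398] F [ 0.8 -1.   0.6] w 0.0001 q [-0.16 -0.01 -0.2   1.39  0.    2.65]
M [[0.943, 0.332, -0.005], [0.333, -0.943, 0.005], [-0.003, -0.007, -1.0]]
shift tool mm [ 158.4 -124.1   60.1]
```

Request:
arm_command:
  commands: [0,0,0,31.6,-24.8,10,1,0,0,0,31.6,-24.8,10,1,0,0,0,31.6,-24.8,10,1,0,0,0,31.6,-24.8,10,1,0,0,0,31.6,-24.8,10,1,0,0,-7,0,0,0,1,0,0,-7,0,0,0,1,0,0,-7,0,0,0,1,0,0,-7,0,0,0,1,0,0,-7,0,0,0,1,0,0,-7,0,0,0,1,0,0,-7,0,0,0,1]

```text
t: 2.1
position: [0.5502, 0.1133, 0.1817]
orientation: [-2.565, -1.793, 0.016]
ft_force: [0.1, -0.1, 0.4]
gripper_width: 0.0001
```

```bash
python3 go.py .551 .101 .14; python3 - <<'E'
from h import *
p,o,s=tool();tip=p+o.apply([0,0,.014])
a=cap('side','s1.png');b=cap('top','t1.png')
u,v=proj('side',tip);print('tip side',u,v,'top',proj('top',tip),proj('top',[.551,.101,.107]),proj('side',[.551,.101,.107]))
a=cv2.imread('pics/s1.png')
u0,v0=int(u)-50,int(v)-40
A=cv2.resize(a[v0:v0+110,u0:u0+120],None,fx=5,fy=5,interpolation=cv2.INTER_CUBIC)
print(u0,v0);cv2.imwrite('pics/c3.png',A)
E
```

```text
t 2.1 pos [0.5502 0.1133 0.1817] F [ 0.1 -0.1  0.4] w 0.0001 q [ 0.2   0.21 -0.07  1.3   0.01  2.12]
M [[0.343, 0.939, -0.015], [0.939, -0.343, 0.003], [-0.002, -0.015, -1.0]]
shift tool mm [-11.2   5.6  41.7]
tip side 314.7 177.3 top [248.6 181.8] [254.8 183.7] [311.2 193.1]
264 137
```

View pics/c3.png

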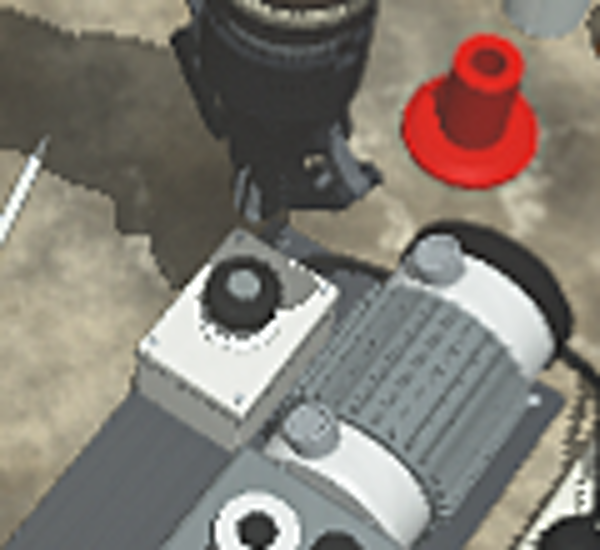

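Crop: the head's top inlay is at side (312.5,193.5) and the closed tips are near (316,179), where projection says (315,177). So the camera is off by only about 1–2 px. Next I centre over the head and come down.

Request:
arm_command:
  commands: [-0.9,0,0,-4,2,10,1,0,0,0,-4,2,15,1,0,0,0,-3,2,15,1,0,0,0,0,0,4,1,0,0,0,0,0,0,1]

```text
t: 2.62
position: [0.5519, 0.1005, 0.1363]
orientation: [2.595, 1.767, -0.001]
ft_force: [0.1, 0.6, 0.4]
gripper_width: 0.0
```

```bash
python3 go.py .552 .101 .1125
```

```text
t 2.62 pos [0.5519 0.1005 0.1363] F [0.1 0.6 0.4] w 0.0 q [ 0.18  0.21 -0.17  1.18 -0.    2.13]
M [[0.366, 0.931, 0.0], [0.931, -0.366, -0.002], [-0.002, 0.001, -1.0]]
shift tool mm [ 0.6 -0.1 23.8]
```

Request:
arm_command:
  commands: [0,0,0,0,0,6,1,0,0,0,0,0,6,1,0,0,0,0,0,3,1,0,0,0,0,0,3,1]

```text
t: 2.95
position: [0.5528, 0.1009, 0.1191]
orientation: [2.598, 1.761, 0.002]
ft_force: [-2.3, -1.3, 7.4]
gripper_width: 0.0002
```

Request:
arm_command:
  commands: [0,0,0,0,0,2,1,0,0,0,0,0,1,1]

```text
t: 3.12
position: [0.5531, 0.1009, 0.1171]
orientation: [2.597, 1.76, 0.004]
ft_force: [-1.7, -0.8, 2.1]
gripper_width: -0.0001
```

Request:
arm_command:
  commands: [0,0,0,0,0,2,1,0,0,0,0,0,1.5,1]

```text
t: 3.28
position: [0.5532, 0.1009, 0.1143]
orientation: [2.597, 1.759, 0.005]
ft_force: [-1.8, -1.2, 2.1]
gripper_width: -0.0002
```

Request:
arm_command:
  commands: [0,0,0,0,0,1,1,0,0,0,0,0,0,1]

```text
t: 3.45
position: [0.5531, 0.1009, 0.1133]
orientation: [2.597, 1.759, 0.005]
ft_force: [-0.8, -0.4, 3.0]
gripper_width: 0.0
```

Request:
arm_command:
  commands: [0,0,0,0,0,1,1,0,0,0,0,0,0.5,1]

```text
t: 3.62
position: [0.5533, 0.101, 0.1127]
orientation: [2.597, 1.759, 0.006]
ft_force: [-3.5, -1.1, 7.9]
gripper_width: 0.0001
```

Request:
arm_command:
  commands: [0,0,0,0,0,1,1,0,0,0,0,0,0,1]

```text
t: 3.78
position: [0.5533, 0.1009, 0.113]
orientation: [2.596, 1.759, 0.008]
ft_force: [-1.6, -0.8, 2.9]
gripper_width: -0.0001
```

Request:
arm_command:
  commands: [0,0,0,0,0,2,1,0,0,0,0,0,2,1]

```text
t: 3.95
position: [0.5539, 0.1011, 0.1122]
orientation: [2.596, 1.758, 0.012]
ft_force: [-8.6, -1.5, 23.0]
gripper_width: 0.0
```

Request:
arm_command:
  commands: [0,0,0,0,0,-8,1,0,0,0,0,0,-15,1,0,0,0,0,0,-20,1,0,0,0,0,0,-15,0,0,0,-7,0,0,0,0,0,0,-7,0,0,0,0,0,0,-7,0,0,0,0,0,0,-7,0,0,0,0,0,0,-7,0,0,0,0,0,0,-7,0,0,0,0,0,0,-7,0,0,0,0,0,0,-7,0,0,0,0]

```text
t: 4.95
position: [0.5557, 0.1029, 0.1707]
orientation: [1.432, 2.785, 0.012]
ft_force: [0.0, -0.2, -0.2]
gripper_width: 0.0855
```

Request:
arm_command:
  commands: [0,0,-7,0,0,0,0,0,0,-7,0,0,0,0,0,0,-7,0,0,0,0,0,0,-7,0,0,0,0,0,0,-7,0,0,0,0,0,0,-7,0,0,0,0,0,0,-7,0,0,0,0,0,0,-7,0,0,0,0,0,0,-7,0,0,0,0,0,0,-7,0,0,0,0,0,0,-7,0,0,0,0,0,0,0,0,0,0,0]

```text
t: 5.95
position: [0.5578, 0.1048, 0.1648]
orientation: [-0.666, 3.059, 0.004]
ft_force: [0.7, -0.0, 0.7]
gripper_width: 0.0853
```

```bash
python3 go.py .552 .101 .0945; python3 - <<'E'
from h import *
cap('side','s2.png');a=cv2.imread('pics/s2.png');b=cv2.imread('pics/side0.png')
p,o,s=tool();print(proj('side',p+o.apply([0,.0425,.002])),proj('side',p+o.apply([0,-.0425,.002])))
A=[cv2.resize(x[150:240,270:350],None,fx=5,fy=5,interpolation=cv2.INTER_CUBIC) for x in(b,a)]
cv2.imwrite('pics/c4.png',np.hstack(A))
E
```

```text
t 5.95 pos [0.5578 0.1048 0.1648] F [ 0.7 -0.   0.7] w 0.0853 q [ 0.18  0.21 -0.12  1.23  0.   -0.24]
M [[-0.909, -0.416, 0.01], [-0.416, 0.909, 0.005], [-0.011, 0.0, -1.0]]
shift tool mm [ 7.6 -1.  70.3]
[316.9 168. ] [314.4 196.9]
```

View pics/c4.png

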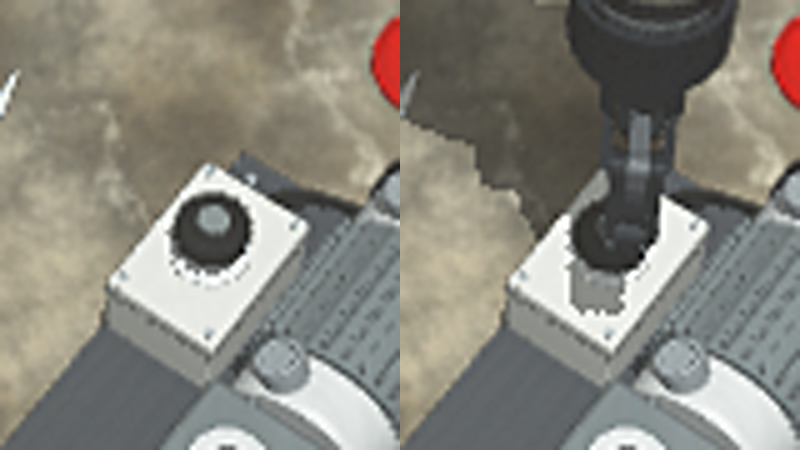

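Crop: left is before, right is now. The head sits lower, with its centre at side (313,197), and the open jaws straddle it.

Request:
arm_command:
  commands: [0,0.6,0,3,-0.5,10,0,0,0,0,3,-0.5,20,0,0,0,0,1.5,0,20,0,0,0,0,0,0,14,0,0,0,0,0,0,4,0,0,0,0,0,0,0,0]

```text
t: 6.5
position: [0.5509, 0.1005, 0.0912]
orientation: [0.634, -3.075, -0.001]
ft_force: [0.7, 0.5, 0.1]
gripper_width: 0.0854
```

```bash
python3 go.py .552 .101 .092
```

```text
t 6.5 pos [0.5509 0.1005 0.0912] F [0.7 0.5 0.1] w 0.0854 q [ 0.18  0.24 -0.25  1.09  0.   -0.23]
M [[-0.919, -0.395, -0.002], [-0.395, 0.919, 0.0], [0.002, 0.001, -1.0]]
shift tool mm [-1.2  0.  -0.8]
```

Nothing touched. Close gently in steps.

Request:
arm_command:
  commands: [0,0,0,-1,0,0,0.3,0,0,0,0,0,0,0.45,0,0,0,0,0,0,0.6,0,0,0,0,0,0,0.7]
  squeeze: 20

```text
t: 6.83
position: [0.5525, 0.1014, 0.0924]
orientation: [0.629, -3.077, -0.002]
ft_force: [-4.0, 5.8, 2.1]
gripper_width: 0.0395
```

Request:
arm_command:
  commands: [0,0,0,0,1,0,1,0,0,0,0,0,0,1]

```text
t: 7.0
position: [0.5524, 0.1016, 0.093]
orientation: [0.628, -3.078, 0.002]
ft_force: [0.3, 0.2, -3.8]
gripper_width: 0.0394
```

```bash
python3 go.py .552 .101 .092
```

```text
t 7.0 pos [0.5524 0.1016 0.093 ] F [ 0.3  0.2 -3.8] w 0.0394 q [ 0.18  0.24 -0.24  1.09 -0.   -0.22]
M [[-0.92, -0.392, -0.0], [-0.392, 0.92, -0.001], [0.001, -0.001, -1.0]]
shift tool mm [ 0.6 -0.4  1. ]
```

Request:
arm_command:
  commands: [0,0,7,0,0,0,1,0,0,7,0,0,0,1,0,0,7,0,0,0,1,0,0,7,0,0,0,1,0,0,7,0,0,0,1,0,0,7,0,0,0,1]

```text
t: 7.5
position: [0.5524, 0.1016, 0.0954]
orientation: [0.545, 3.092, -0.001]
ft_force: [-1.9, -0.7, 1.2]
gripper_width: 0.0395
```

```bash
python3 go.py .5524 .1016 .092; python3 -c "
from h import *
print(tool()[2]['torque'])"
```

```text
t 7.5 pos [0.5524 0.1016 0.0954] F [-1.9 -0.7  1.2] w 0.0395 q [ 0.18  0.23 -0.24  1.1  -0.    0.53]
M [[-0.94, 0.342, 0.001], [0.342, 0.94, -0.001], [-0.002, -0.0, -1.0]]
shift tool mm [-0.  -0.   3.4]
[-0.18450665  0.38659448  0.02299111]
```

Request:
arm_command:
  commands: [0,0,6,0,0,0,1,0,0,1,0,0,0,1,0,0,0,0,0,0,0.5,0,0,0,0,0,0,0,0,0,0,0,0,0,0,0,0,0,0,0,0,0]

```text
t: 8.0
position: [0.5534, 0.1023, 0.0978]
orientation: [0.735, 3.049, 0.003]
ft_force: [-0.9, -0.0, -0.5]
gripper_width: 0.0771
```

```bash
python3 go.py .5524 .1016 .2
```

```text
t 8.0 pos [0.5534 0.1023 0.0978] F [-0.9 -0.  -0.5] w 0.0771 q [ 0.18  0.23 -0.24  1.1  -0.    0.66]
M [[-0.89, 0.455, 0.005], [0.455, 0.89, 0.001], [-0.004, 0.003, -1.0]]
shift tool mm [ 1.000e-01 -8.000e-01 -1.022e+02]
```

Request:
arm_command:
  commands: [0,0,0,0,0,-15,0,0,0,0,0,0,-30,0,0,0,0,0,0,-35,0,0,0,0,10,8,-35,0,0,0,0,27,20,-30,0,0,0,0,20,15,0,0]

```text
t: 8.5
position: [0.5214, 0.1627, 0.2429]
orientation: [-0.736, -3.052, 0.001]
ft_force: [-0.1, -0.1, 0.4]
gripper_width: 0.0857
```

```bash
python3 go.py .436 .347 .26; python3 - <<'E'
from h import *
cap('side','s3.png');cap('top','t3.png');a=cv2.imread('pics/s3.png');b=cv2.imread('pics/side0.png');t=cv2.imread('pics/t3.png');t0=cv2.imread('pics/top0.png')
A=[cv2.resize(x[165:235,280:340],None,fx=4,fy=4,interpolation=cv2.INTER_CUBIC) for x in(b,a)]
B=[cv2.resize(x,None,fx=6,fy=6,interpolation=cv2.INTER_CUBIC) for x in(t0[210:245,155:205],b[92:144,295:340])]
print(*[x.shape for x in A+B])
o=np.zeros((600,780,3),np.uint8);o[:280,:240]=A[0];o[:280,242:482]=A[1];o[283:493,:300]=B[0];o[283:595,302:572]=B[1]
cv2.imwrite('pics/c5.png',o)
E
```

```text
t 8.5 pos [0.5214 0.1627 0.2429] F [-0.1 -0.1  0.4] w 0.0857 q [0.3  0.17 0.   1.41 0.   0.78]
M [[-0.89, 0.456, -0.002], [0.456, 0.89, 0.0], [0.002, -0.001, -1.0]]
shift tool mm [160.  125.1 -16.9]
(280, 240, 3) (280, 240, 3) (210, 300, 3) (312, 270, 3)
```

View pics/c5.png

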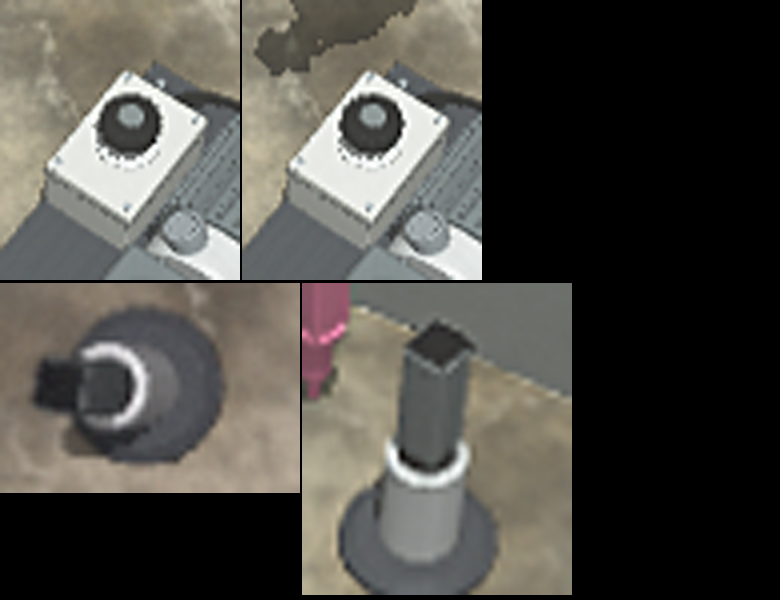

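The crop shows the head back out, identical to the start picture (centre side (312,194)). The handle's top face is at top (164,226), and in the side view it is the diamond with corners (404,347), (432,320), (474,347), (443,370) in the crop.

```bash
python3 - <<'E'
from h import *
bt=np.array([.0033,.0011,0]);bs=np.array([-.0025,.0007,0])
c=[onz('side',295+(x-302+.5)/6-.5,92+(y-283+.5)/6-.5,.155)+bs for x,y in[(404,347),(432,320),(474,347),(443,370)]]
for p in c:print(np.round(p,4))
for i in range(4):
    e=c[(i+1)%4]-c[i];print(np.round(np.linalg.norm(e)*1000,1),np.round(np.degrees(np.arctan2(e[1],e[0])),1))
print('side ctr',np.mean(c,0))
T=lambda x,y,z:onz('top',155+(x+.5)/6-.5,210+(y-283+.5)/6-.5,z)+bt
k=[T(*q,.155) for q in[(35,360),(80,358),(80,408),(37,408)]]
print('top ctr',np.mean(k,0));print(np.round(k,4))
print('foot top',T(149,384,.008));
S=lambda x,y,z:onz('side',295+(x-302+.5)/6-.5,92+(y-283+.5)/6-.5,z)+bs
print('tube rim side',S(427,461,.075),'top rim',T(112,385,.075))
# white rim mask in top
E
```

```text
[0.4173 0.3386 0.155 ]
[0.4206 0.3604 0.155 ]
[0.4458 0.3556 0.155 ]
[0.4399 0.3354 0.155 ]
22.1 81.3
25.7 -10.9
21.1 -106.3
22.9 172.0
side ctr [0.43090022 0.34750331 0.155     ]
top ctr [0.43332781 0.35013638 0.155     ]
[[0.4442 0.361  0.155 ]
 [0.4451 0.3398 0.155 ]
 [0.422  0.3397 0.155 ]
 [0.422  0.36   0.155 ]]
foot top [0.43296335 0.3458717  0.008     ]
tube rim side [0.43313559 0.34381944 0.075     ] top rim [0.43253075 0.34691381 0.075     ]
```

Request:
arm_command:
  commands: [0,0,0,32.7,24.9,0,0,0,0,0,32.7,24.9,0,0,0,0,0,32.7,24.9,0,0,0,0,0,32.7,24.9,0,0,0,0,0,25,20,0,0,0,0,-7,0,0,0,0,0,0,-7,0,0,0,0,0,0,-7,0,0,0,0,0,0,0,0,0,0,0]

```text
t: 9.35
position: [0.4333, 0.3443, 0.2315]
orientation: [-0.142, -3.128, 0.012]
ft_force: [0.3, 0.1, 0.7]
gripper_width: 0.0855
```

```bash
python3 go.py .4325 .348 .13; python3 - <<'E'
from h import *
p,o,s=tool();print('desired down in tool',o.inv().apply([0,0,-1]))
E
```

```text
t 9.35 pos [0.4333 0.3443 0.2315] F [0.3 0.1 0.7] w 0.0855 q [0.67 0.19 0.01 1.4  0.   0.76]
M [[-0.996, 0.091, -0.011], [0.091, 0.996, -0.007], [0.01, -0.008, -1.0]]
shift tool mm [1.000e-01 4.400e+00 1.015e+02]
desired down in tool [-0.01025032  0.00816555  0.99991412]
```

Request:
arm_command:
  commands: [-0.5,-0.6,0,0,3,15,0,0,0,0,0,1,25,0,0,0,0,0,0,25,0,0,0,0,0,0,20,0,0,0,0,0,0,12,0,0,0,0,0,0,0,0]

```text
t: 9.85
position: [0.4355, 0.3456, 0.1281]
orientation: [0.174, 3.136, -0.001]
ft_force: [-0.3, 0.1, 0.4]
gripper_width: 0.0857
```

```bash
python3 go.py .4325 .348 .13
```

```text
t 9.85 pos [0.4355 0.3456 0.1281] F [-0.3  0.1  0.4] w 0.0857 q [ 0.67  0.21 -0.2   1.16 -0.    0.78]
M [[-0.994, 0.11, 0.001], [0.11, 0.994, -0.001], [-0.001, -0.001, -1.0]]
shift tool mm [ 3.3  2.  -1.9]
```

Request:
arm_command:
  commands: [0,0,0,3,2,-2,0,0,0,0,0,0,0,0.3,0,0,0,0,0,0,0.5,0,0,0,0,0,0,0.7,0,0,0,0,0,0,1,0,0,0,0,0,0,1]
  squeeze: 25

```text
t: 10.35
position: [0.4343, 0.3478, 0.133]
orientation: [0.184, 3.134, 0.001]
ft_force: [-1.1, 1.4, -0.0]
gripper_width: 0.0258
```

```bash
python3 go.py .4325 .348 .13;python3 -c "
from h import *
print(tool()[2]['torque'])"
```

```text
t 10.35 pos [0.4343 0.3478 0.133 ] F [-1.1  1.4 -0. ] w 0.0258 q [ 0.68  0.21 -0.19  1.17 -0.    0.79]
M [[-0.993, 0.117, 0.003], [0.117, 0.993, 0.001], [-0.003, 0.001, -1.0]]
shift tool mm [ 1.8 -0.   3. ]
[-0.0089381   0.11898701  0.02612698]
```

Request:
arm_command:
  commands: [0,0,0,0,0,0,1,0,0,0,0,0,-8,1,0,0,0,0,0,-16,1,0,0,0,0,0,-20,1,0,0,0,0,0,-20,1,0,0,0,0,0,-25,1,0,0,0,0,0,-25,1,0,0,0,0,0,-25,1,0,0,0,0,0,-25,1,0,0,0,0,0,-15,1,0,0,0,0,0,0,1,0,0,0,0,0,0,1]
  squeeze: 60

```text
t: 11.35
position: [0.4319, 0.3466, 0.3239]
orientation: [0.185, 3.134, 0.0]
ft_force: [0.8, 1.2, -2.2]
gripper_width: 0.0253
```

```bash
python3 go.py .45 .33 .33; python3 - <<'E'
from h import *
p,o,s=tool()
cap('side','s4.png');cap('top','t4.png')
P=p+o.apply([0,0,.1145])
us,vs=proj('side',P);print('point px side',us,vs,'top',proj('top',P),P)
a=cv2.imread('pics/s4.png');u0,v0=int(us)-45,int(vs)-85
print(u0,v0)
cv2.imwrite('pics/c6.png',cv2.resize(a[max(v0,0):v0+100,u0:u0+90],None,fx=6,fy=6,interpolation=cv2.INTER_CUBIC))
E
```

```text
t 11.35 pos [0.4319 0.3466 0.3239] F [ 0.8  1.2 -2.2] w 0.0253 q [ 0.68  0.2   0.22  1.59 -0.    0.79]
M [[-0.993, 0.117, 0.002], [0.117, 0.993, 0.0], [-0.002, 0.0, -1.0]]
shift tool mm [-19.9 -14.3  -6.1]
point px side 318.3 88.5 top [159.1 225.5] [0.4321744  0.34658707 0.20941468]
273 3
```

View pics/c6.png

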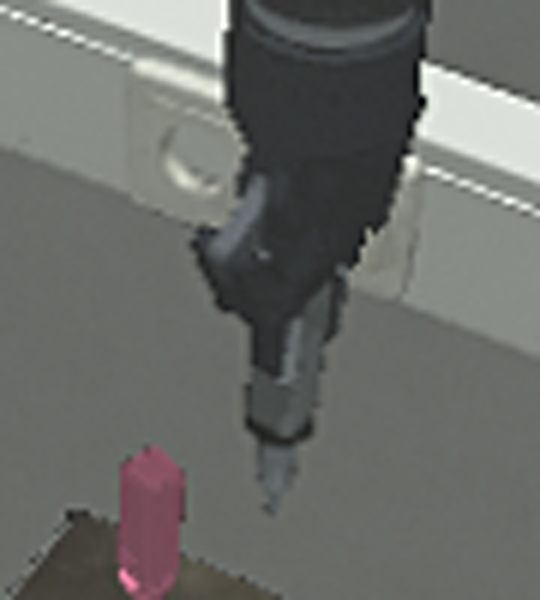

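```bash
python3 - <<'E'
from h import *
a=cv2.imread('pics/s4.png');t=cv2.imread('pics/t4.png')
f=lambda x:cv2.convertScaleAbs(cv2.resize(x,None,fx=12,fy=12,interpolation=cv2.INTER_CUBIC),alpha=1.0)
A=f(a[205:245,305:337]);B=f(t[140:180,264:297])
def st(x): return cv2.createCLAHE(3,(2,2)).apply(cv2.cvtColor(x,cv2.COLOR_BGR2GRAY))
o=np.hstack([st(A),np.zeros((480,4),np.uint8),st(B)]);print(o.shape);cv2.imwrite('pics/c7.png',o)
# probe lateral offset
p,o,s=tool();P=p+o.apply([0,0,.1145])
for n,px,b in(('side',(317.25,87.9),[-.0025,.0007,0]),):
    q=onz(n,*px,P[2])+b;print('tip by side',q,'offset tool',o.inv().apply(q-P)*1000)
E
```

```text
(480, 784)
tip by side [0.42578464 0.34862107 0.20837084] offset tool [ 6.21941987  1.69803325 -0.00678392]
```

View pics/c7.png

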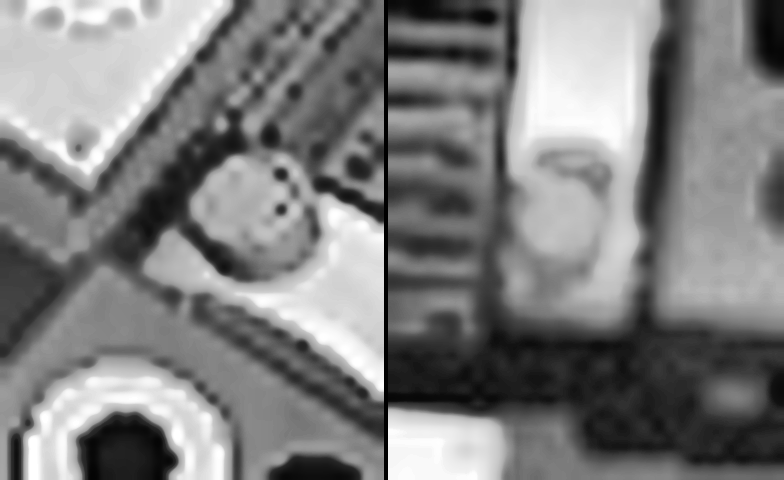

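Left (side): the cup floor is centred at about crop (240,205), i.e. side (324.7,221.6). Right (top): the floor circle is centred at crop (563,218), i.e. top (278.1,157.7), and about 83 crop px wide, which matches the 19 mm cup.

```bash
cat > stud.py <<'E'
from h import *
bt=np.array([.0033,.0011,0]);bs=np.array([-.0025,.0007,0])
y=np.radians(-5.4);xp=np.array([np.cos(y),np.sin(y),0])
ax=np.array([0,0,np.cos(np.radians(25))])-np.sin(np.radians(25))*xp
L=.1145
def plan(cup,h,off):
    p,o,s=tool();Z=o.as_matrix()[:,2]
    c=np.cross(Z,-ax);n=np.linalg.norm(c);w=c/n*np.arctan2(n,Z@-ax) if n>1e-6 else c*0
    o2=R.from_rotvec(w)*o
    tcp=np.array(cup)+ax*h-o2.apply([off[0],off[1],L])
    P=p+o.apply([off[0],off[1],L])
    print('t',round(s['t'],2),'pos',np.round(p,4),'F',np.round(s['ft_force'],1),'w',round(s['gripper_width'],4),'q',np.round(s['joint_pos'],2))
    print('rot tool deg',np.round(np.degrees(o.inv().apply(w)),2),'tcp target',np.round(tcp,4),'shift tool now',np.round(o.inv().apply(tcp-p)*1000,1),'shift in final frame',np.round(o2.inv().apply(tcp-p)*1000,1))
    print('point now',np.round(P,4),'rel cup along axis',round(float((P-cup)@ax)*1000,1))
    return P
E
python3 - <<'E'
from stud import *
t=onz('top',278.1,157.7,.138)+bt;s=onz('side',324.7,221.6,.138)+bs;print(t,s)
plan((t+s)/2,.04,(.003,0))
E
```

```text
[0.62364667 0.03467301 0.138     ] [0.62251816 0.03148499 0.138     ]
t 11.45 pos [0.4317 0.3463 0.3229] F [ 0.7  0.3 -2. ] w 0.0255 q [ 0.68  0.2   0.21  1.59 -0.    0.79]
rot tool deg [ -0.63 -24.94   0.  ] tcp target [0.5608 0.0389 0.2793] shift tool now [-164.3 -290.1   44. ] shift in final frame [-131.1 -290.9  106. ]
point now [0.4288 0.3466 0.2084] rel cup along axis 158.0
```

Request:
arm_command:
  commands: [0,0,0,-15,-26,0,1,0,0,0,-19,-33,0,1,0,0,0,-19,-33,0,1,0,0,0,-19,-33,0,1,0,0,0,-19,-33,0,1,0,0,0,-19,-33,0,1,0,0,0,-18,-31,0,1,0,0,0,-14,-26,0,1,-0.2,-6.2,0,0,0,0,1,-0.2,-6.2,0,0,0,0,1,-0.2,-6.2,0,0,0,0,1,0,-6.2,0,0,0,0,1]

```text
t: 12.45
position: [0.5496, 0.0687, 0.2901]
orientation: [0.159, 2.738, -0.043]
ft_force: [-0.5, 0.1, -0.9]
gripper_width: 0.0254
```

```bash
python3 - <<'E'
from stud import *
plan([.6231,.0331,.138],.03,(.003,0))
E
```

```text
t 12.45 pos [0.5496 0.0687 0.2901] F [-0.5  0.1 -0.9] w 0.0254 q [ 0.19 -0.12 -0.26  1.05 -0.12  0.28]
rot tool deg [-0.97 -2.08 -0.  ] tcp target [0.565  0.0385 0.2702] shift tool now [ -9.5 -28.   25.8] shift in final frame [ -8.6 -28.4  25.7]
point now [0.591  0.063  0.1835] rel cup along axis 55.9
```

Request:
arm_command:
  commands: [-0.5,-1,0,-3,-9,2,1,-0.5,-1,0,-3,-10,5,1,0,0,0,-3,-9,8,1,0,0,0,0,0,5,1,0,0,0,0,0,0,1]

```text
t: 12.87
position: [0.5526, 0.0371, 0.2617]
orientation: [0.15, 2.713, -0.025]
ft_force: [0.2, -0.9, -2.4]
gripper_width: 0.0254
```

```bash
python3 - <<'E'
from stud import *
cup=np.array([.6231,.0331,.138])
P=plan(cup,.02,(.003,0))
cap('side','s5.png');cap('top','t5.png')
# expected pixels incl. bias
for n,b in(('side',bs),('top',bt)):print(n,'point',proj(n,P-b),'cup',proj(n,cup-b))
a=cv2.imread('pics/s5.png');t=cv2.imread('pics/t5.png')
f=lambda x:cv2.resize(x,None,fx=8,fy=8,interpolation=cv2.INTER_CUBIC)
o=np.hstack([f(a[175:245,290:340]),f(t[130:200,255:304])]);print(o.shape);cv2.imwrite('pics/c8.png',o)
E
```

```text
t 12.87 pos [0.5526 0.0371 0.2617] F [ 0.2 -0.9 -2.4] w 0.0254 q [ 0.11 -0.15 -0.36  0.95 -0.08  0.2 ]
rot tool deg [-0.07 -0.65 -0.  ] tcp target [0.5692 0.0381 0.2612] shift tool now [-14.7   2.8   7.2] shift in final frame [-14.6   2.8   7.4]
point now [0.5969 0.0329 0.1561] rel cup along axis 27.4
side point [316.3 213.1] cup [325.2 221.2]
top point [278.7 166.3] cup [278.7 157.9]
(560, 792, 3)
```

View pics/c8.png

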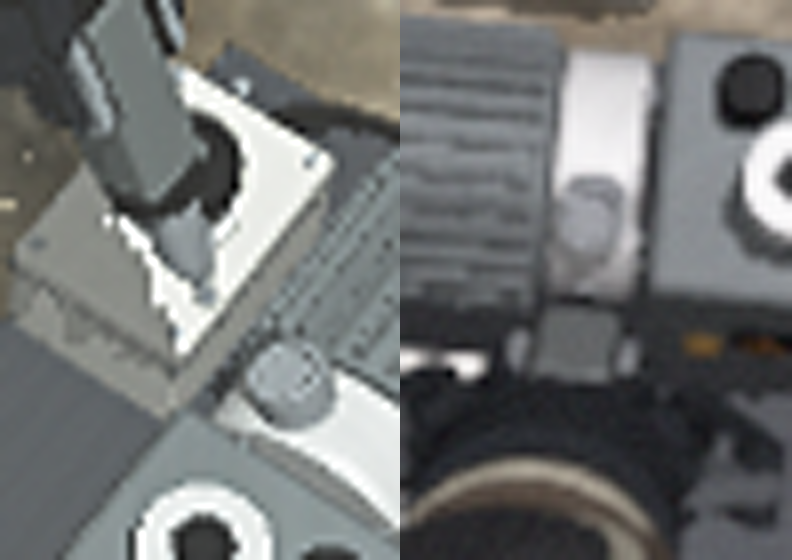

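```bash
python3 - <<'E'
from stud import *
p,o,s=tool();P=p+o.apply([.003,0,L])
for px in((315.4,211.7),(315.4,212.3)):
    q=onz('side',*px,P[2])+bs
    print('side tip-P in tool mm',o.inv().apply(q-P)*1000)
    # intersect ray with tool x=.. plane: allow z along probe; report ray closest to probe axis with off 3,0
    O,d=ray('side',*px);O=O+bs
    oi=o.inv();a=oi.apply(O-p);b=oi.apply(d)
    k=(L-a[2])/b[2];print('at depth L tool xy',(a+k*b)*1000); k=(0-a[1])/b[1];print('at tool y=0',(a+k*b)*1000)
m=p+o.apply([.003,0,.058]);print('collar end top px',proj('top',m-bt), 'handle face top')
E
```

```text
side tip-P in tool mm [ 3.9020296  0.5473016 -1.7680666]
at depth L tool xy [  8.26503425   1.54797214 114.5       ]
at tool y=0 [  6.15655483   0.         111.76491613]
side tip-P in tool mm [ 3.04952226 -0.80126421 -1.38929975]
at depth L tool xy [ 7.11840162e+00 -1.78773882e-02  1.14500000e+02]
at tool y=0 [ 7.14279413e+00 -5.55111512e-14  1.14531705e+02]
collar end top px [277.4 171.9] handle face top
```

Side: the tip is at (315.4,212) and the cup at (325.1,221.1). Top: the cup is clear at (278,157.5), and the handle's front edge sits about 1 px low. Both views suggest the probe sits 5–6 mm along tool +x from the TCP axis, so I use 5.5 mm and check closer.

```bash
python3 - <<'E'
from stud import *
plan(np.array([.6231,.0331,.138]),.011,(.0055,0))
E
```

```text
t 12.97 pos [0.5532 0.0376 0.2629] F [ 0.4  0.9 -1.2] w 0.0251 q [ 0.11 -0.15 -0.35  0.95 -0.09  0.2 ]
rot tool deg [-0.05 -0.58  0.  ] tcp target [0.5753 0.0375 0.2541] shift tool now [-16.3   2.3  17.1] shift in final frame [-16.1   2.3  17.3]
point now [0.5954 0.0336 0.1564] rel cup along axis 28.3
```

Request:
arm_command:
  commands: [0,-0.3,0,-6,1,0,1,0,-0.3,0,-6,1,1,1,0,0,0,-4,0.5,4,1,0,0,0,0,0,5,1,0,0,0,0,0,4,1,0,0,0,0,0,0,1]

```text
t: 13.47
position: [0.5791, 0.0399, 0.2577]
orientation: [0.146, 2.699, -0.024]
ft_force: [-0.5, -0.2, -1.9]
gripper_width: 0.0255
```

```bash
python3 - <<'E'
from stud import *
cup=np.array([.6231,.0331,.138])
P=plan(cup,.011,(.0055,0))
cap('side','s6.png');cap('top','t6.png')
for n,b in(('side',bs),('top',bt)):print(n,'point',proj(n,P-b),'cup',proj(n,cup-b))
a=cv2.imread('pics/s6.png');t=cv2.imread('pics/t6.png')
f=lambda x:cv2.resize(x,None,fx=10,fy=10,interpolation=cv2.INTER_CUBIC)
o=np.hstack([f(a[187:240,300:342]),f(t[140:193,262:299])]);print(o.shape);cv2.imwrite('pics/c9.png',o)
E
```

```text
t 13.47 pos [0.5791 0.0399 0.2577] F [-0.5 -0.2 -1.9] w 0.0255 q [ 0.11 -0.11 -0.34  0.91 -0.09  0.2 ]
rot tool deg [0.03 0.13 0.  ] tcp target [0.5753 0.0375 0.2541] shift tool now [ 4.8 -2.7  1.8] shift in final frame [ 4.8 -2.7  1.8]
point now [0.6226 0.0359 0.1517] rel cup along axis 12.8
side point [326.1 217.7] cup [325.2 221.2]
top point [277.6 157.3] cup [278.7 157.9]
(530, 790, 3)
```

View pics/c9.png

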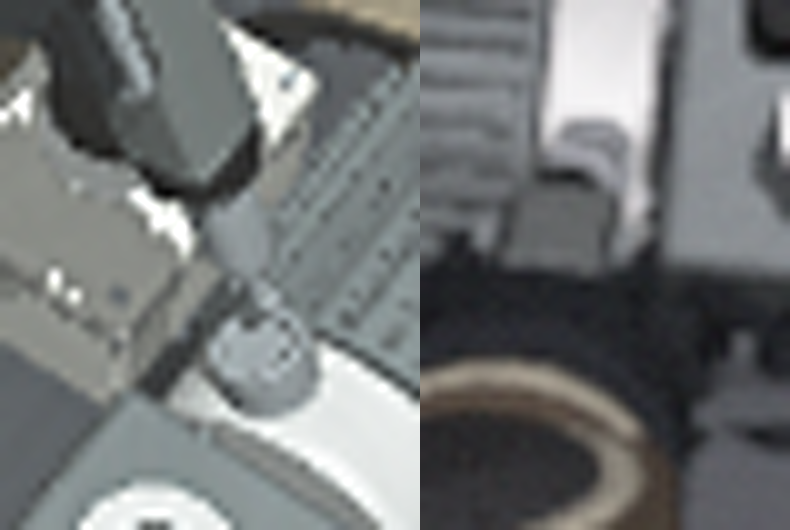

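Side: the tip is at (326.4,216.9) and the cup at (325,221). Top: the handle's column is about 1 mm more to +y than expected. The shift went about 5 mm too far, so I bring it back.

Request:
arm_command:
  commands: [0,0.1,0,2.2,-2,0,1,0,0,0,2,-1.8,0,1,0,0,0,0,0,0,1,0,0,0,0,0,0,1]

```text
t: 13.9
position: [0.5736, 0.036, 0.2565]
orientation: [0.146, 2.701, -0.024]
ft_force: [0.1, -0.2, -1.5]
gripper_width: 0.0254
```

```bash
python3 - <<'E'
from stud import *
plan(np.array([.6236,.0321,.138]),0,(.0055,0))
E
```

```text
t 13.9 pos [0.5736 0.036  0.2565] F [ 0.1 -0.2 -1.5] w 0.0254 q [ 0.1  -0.12 -0.35  0.91 -0.08  0.19]
rot tool deg [0.03 0.04 0.  ] tcp target [0.5804 0.0361 0.2441] shift tool now [-0.9  0.7 14.1] shift in final frame [-0.9  0.7 14.1]
point now [0.6169 0.0321 0.1505] rel cup along axis 14.1
```

Request:
arm_command:
  commands: [0,0,0,-0.5,0.3,5,1,0,0,0,0,0,3,1,0,0,0,0,0,0,1]

```text
t: 14.15
position: [0.5777, 0.0358, 0.2496]
orientation: [0.146, 2.699, -0.023]
ft_force: [-0.6, -0.8, -1.7]
gripper_width: 0.0257
```

```bash
python3 - <<'E'
from stud import *
cup=np.array([.6236,.0321,.138]);P=plan(cup,0,(.0055,0))
cap('side','s7.png');cap('top','t7.png')
print(proj('side',P-bs))
a=cv2.imread('pics/s7.png');t=cv2.imread('pics/t7.png')
f=lambda x:cv2.resize(x,None,fx=10,fy=10,interpolation=cv2.INTER_CUBIC)
cv2.imwrite('pics/c10.png',np.hstack([f(a[187:240,300:342]),f(t[140:193,262:299])]))
E
```

```text
t 14.15 pos [0.5777 0.0358 0.2496] F [-0.6 -0.8 -1.7] w 0.0257 q [ 0.1  -0.11 -0.36  0.89 -0.08  0.19]
rot tool deg [0.04 0.12 0.  ] tcp target [0.5804 0.0361 0.2441] shift tool now [-0.1  0.5  6.1] shift in final frame [-0.1  0.5  6.1]
point now [0.6211 0.0319 0.1436] rel cup along axis 6.1
[324.5 220.2]
```

View pics/c10.png

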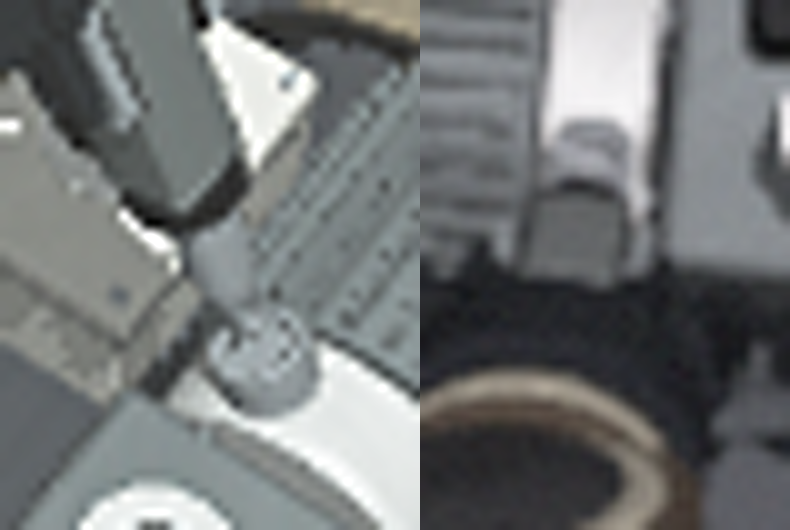

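Side: the tip is entering over the middle of the stud at about (324.5,220.5), with the cup centre at (325.3,221). The probe looks parallel to the stud. Top: the handle is in line with the stud to within about 1 mm.

Request:
arm_command:
  commands: [0,0,0,0,0,2.5,1,0,0,0,0,0,0,1,0,0,0,0,0,0,1]

```text
t: 14.5
position: [0.5789, 0.0358, 0.2475]
orientation: [0.146, 2.699, -0.023]
ft_force: [0.6, -0.7, -1.2]
gripper_width: 0.0253
```

```bash
cat > f.py <<'E'
from stud import *
plan(np.array([.6236,.0321,.138]),0,(.0055,0))
F=[];Q=[]
for _ in range(4):
    r.read_camera('side');p,o,s=tool();F.append(o.inv().apply(s['ft_force']));Q.append(p)
print('Ftool',np.round(np.mean(F,0),2),np.round(np.std(F,0),2),'pos',np.round(np.mean(Q,0),4))
E
python3 f.py
```

```text
t 14.5 pos [0.5789 0.0358 0.2475] F [ 0.6 -0.7 -1.2] w 0.0253 q [ 0.1  -0.11 -0.36  0.89 -0.08  0.19]
rot tool deg [ 0.04  0.13 -0.  ] tcp target [0.5804 0.0361 0.2441] shift tool now [0.2 0.4 3.7] shift in final frame [0.2 0.4 3.7]
point now [0.6224 0.0319 0.1415] rel cup along axis 3.7
Ftool [ 0.59 -0.21  1.39] [0.31 0.13 0.28] pos [0.5789 0.0358 0.2475]
```

Request:
arm_command:
  commands: [0,0,0,0,0,2,1,0,0,0,0,0,0,1]

```text
t: 14.87
position: [0.5798, 0.0357, 0.2459]
orientation: [0.146, 2.699, -0.023]
ft_force: [0.7, -0.1, -2.5]
gripper_width: 0.0254
```

```bash
python3 f.py
```

```text
t 14.87 pos [0.5798 0.0357 0.2459] F [ 0.7 -0.1 -2.5] w 0.0254 q [ 0.1  -0.11 -0.36  0.88 -0.08  0.19]
rot tool deg [ 0.05  0.16 -0.  ] tcp target [0.5804 0.0361 0.2441] shift tool now [0.3 0.4 1.9] shift in final frame [0.3 0.4 1.9]
point now [0.6234 0.0318 0.1399] rel cup along axis 1.8
Ftool [0.71 0.43 1.26] [0.28 0.5  0.58] pos [0.5799 0.0358 0.2462]
```

Request:
arm_command:
  commands: [0,0,0,0,0,2,1,0,0,0,0,0,0,1]

```text
t: 15.23
position: [0.5808, 0.0357, 0.2445]
orientation: [0.146, 2.698, -0.023]
ft_force: [0.5, 0.5, -2.1]
gripper_width: 0.0257
```

```bash
python3 f.py
```

```text
t 15.23 pos [0.5808 0.0357 0.2445] F [ 0.5  0.5 -2.1] w 0.0257 q [ 0.1  -0.1  -0.36  0.88 -0.08  0.19]
rot tool deg [0.06 0.19 0.  ] tcp target [0.5804 0.0361 0.2441] shift tool now [0.6 0.4 0.2] shift in final frame [0.6 0.4 0.2]
point now [0.6244 0.0317 0.1386] rel cup along axis 0.2
Ftool [ 0.44 -0.1   1.14] [0.33 0.53 0.48] pos [0.5809 0.0357 0.2448]
```

Request:
arm_command:
  commands: [0,0,0,0.4,0.2,1.5,1,0,0,0,0,0,0,1]

```text
t: 15.6
position: [0.5812, 0.0359, 0.2434]
orientation: [0.146, 2.697, -0.023]
ft_force: [-0.2, 0.7, -1.3]
gripper_width: 0.0254
```

```bash
python3 f.py
```

```text
t 15.6 pos [0.5812 0.0359 0.2434] F [-0.2  0.7 -1.3] w 0.0254 q [ 0.1  -0.1  -0.36  0.88 -0.08  0.19]
rot tool deg [0.07 0.23 0.  ] tcp target [0.5804 0.0361 0.2441] shift tool now [ 0.5  0.1 -1. ] shift in final frame [ 0.5  0.1 -1. ]
point now [0.6249 0.032  0.1375] rel cup along axis -1.0
Ftool [ 0.8  -0.14  1.17] [0.29 0.35 0.47] pos [0.5813 0.0359 0.2437]
```

Request:
arm_command:
  commands: [0,0,0,0.2,0,1.5,1,0,0,0,0,0,0,1]

```text
t: 15.97
position: [0.582, 0.0358, 0.2426]
orientation: [0.146, 2.696, -0.023]
ft_force: [-1.1, 0.3, -0.3]
gripper_width: 0.0252
```

```bash
python3 f.py
```

```text
t 15.97 pos [0.582  0.0358 0.2426] F [-1.1  0.3 -0.3] w 0.0252 q [ 0.1  -0.1  -0.37  0.87 -0.08  0.19]
rot tool deg [ 0.07  0.3  -0.  ] tcp target [0.5804 0.0361 0.2441] shift tool now [ 0.9  0.1 -2. ] shift in final frame [ 0.9  0.1 -2. ]
point now [0.6258 0.0319 0.1368] rel cup along axis -2.1
Ftool [ 0.73 -0.09  0.75] [0.39 0.34 0.3 ] pos [0.582  0.0359 0.2428]
```

Request:
arm_command:
  commands: [0,0.3,0,0.5,0,1.5,1,0,0,0,0,0,0,1]

```text
t: 16.33
position: [0.5825, 0.0358, 0.2419]
orientation: [0.146, 2.7, -0.022]
ft_force: [0.3, -0.4, 0.1]
gripper_width: 0.0253
```

```bash
python3 f.py
```

```text
t 16.33 pos [0.5825 0.0358 0.2419] F [ 0.3 -0.4  0.1] w 0.0253 q [ 0.1  -0.1  -0.36  0.88 -0.08  0.19]
rot tool deg [0.08 0.06 0.  ] tcp target [0.5804 0.0361 0.2441] shift tool now [ 1.  0. -3.] shift in final frame [ 1.   0.  -2.9]
point now [0.6259 0.032  0.1358] rel cup along axis -3.0
Ftool [ 0.54  0.04 -0.41] [0.53 0.58 0.25] pos [0.5824 0.0359 0.2419]
```

Request:
arm_command:
  commands: [0,0,0,0.3,0,1.5,1,0,0,0,0,0,0,1]

```text
t: 16.7
position: [0.5829, 0.0358, 0.2406]
orientation: [0.146, 2.7, -0.022]
ft_force: [0.5, 0.1, 0.7]
gripper_width: 0.0252
```

```bash
python3 f.py
```

```text
t 16.7 pos [0.5829 0.0358 0.2406] F [0.5 0.1 0.7] w 0.0252 q [ 0.1  -0.1  -0.36  0.87 -0.08  0.19]
rot tool deg [0.09 0.1  0.  ] tcp target [0.5804 0.0361 0.2441] shift tool now [ 0.8  0.  -4.3] shift in final frame [ 0.8  0.  -4.3]
point now [0.6263 0.032  0.1346] rel cup along axis -4.3
Ftool [ 0.48  0.2  -0.68] [0.21 0.38 0.23] pos [0.5829 0.0358 0.2408]
```

Request:
arm_command:
  commands: [0,0,0,0.4,0,1.5,1,0,0,0,0,0,0.7,1,0,0,0,0,0,0,1]

```text
t: 17.15
position: [0.5836, 0.0358, 0.2389]
orientation: [0.146, 2.699, -0.022]
ft_force: [-1.1, 0.7, 1.0]
gripper_width: 0.0254
```

```bash
python3 f.py; python3 f.py | tail -1; python3 - <<'E'
from stud import *
cap('side','s8.png');cap('top','t8.png')
a=cv2.imread('pics/s8.png');t=cv2.imread('pics/t8.png')
f=lambda x:cv2.resize(x,None,fx=8,fy=8,interpolation=cv2.INTER_CUBIC)
cv2.imwrite('pics/c11.png',np.hstack([f(a[172:240,290:342]),f(t[130:198,255:302])]))
E
```

```text
t 17.15 pos [0.5836 0.0358 0.2389] F [-1.1  0.7  1. ] w 0.0254 q [ 0.1  -0.1  -0.37  0.87 -0.08  0.19]
rot tool deg [ 0.09  0.15 -0.  ] tcp target [0.5804 0.0361 0.2441] shift tool now [ 0.8  0.  -6.1] shift in final frame [ 0.8  0.  -6.1]
point now [0.6271 0.0319 0.1329] rel cup along axis -6.1
Ftool [ 0.73 -0.06 -1.62] [0.55 0.36 0.33] pos [0.5836 0.0358 0.239 ]
Ftool [ 0.35 -0.14 -2.12] [0.36 0.5  0.44] pos [0.5836 0.0358 0.239 ]
```

```bash
python3 -c "
from h import *
r.job_done()
print(tool()[2]['t'],tool()[2]['ft_force'],tool()[2]['gripper_width'])"
```

```text
the job is handed in; nothing more can be done
the job is handed in; nothing more can be done
```

The job is done and handed in at about 17.5 s, with the gripper still holding the probe on the pump-end stud.

**Stop:** I pushed the head to its end stop (about 23 N), took the hand away, then gripped the rim and twisted it clockwise about 0.85–0.9 rad. I then released it. A picture afterwards showed the head out, the same as at the start. There was no direct reading that it had latched. I judge it from reaching the end stop and from the head sitting lower in the next picture.

**Probe:** I lifted it out of the aluminium stand and put it on the pump-end stud with a 25° lean.
- **Tip depth:** contact came about 2 mm below where I had estimated the cup floor, so the tip is on the floor and not the rim. The force along the probe changed by about 3 N, which puts the tip about 4 mm in, roughly half.
- **Alignment:** the tool axis is within about 0.2° of my estimate of the stud's axis, and there was no noticeable sideways force.

**Checks that disagreed or failed:**
- The two cameras differed by about 6 mm. I corrected for this from the stop head's position when gripped.
- The probe sits about 5.5 mm off the tool axis in the jaws.
- The last close-up could not be viewed because the picture limit was reached, so the final seating rests on the force and position readings and the picture taken about 12 mm of travel earlier.

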